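Nest corner guards into a bundle

ROBOT

A 6-joint arm with a two-finger parallel gripper is mounted at the origin on the work surface. World frame = base frame: x ahead of the robot, y to its left, z up, the work surface at z = 0. Lengths are in m, angles in rad, forces in N, time in s.
With the tool pointing down it reaches from about 0.35 to 0.775 m from the base axis. Payload 5.5 kg.
Tool frame: the origin (TCP) lies at the very end of the fingers, on their centre line; the grasp point (between the pads) lies 19 mm behind it; z points along the fingers, y is the line along which they close (so a half turn about z gives the same grasp; the last joint's range is limited). The gripper opens to 85 mm and grips with 20 to 120 N. Pads are 22 mm wide; open, the fingers measure 114 mm over their backs; the gripper's body (76 mm by 85 mm) begins 54 mm behind the grasp point. The pads swing forward as they close: fully open they stand 13 mm farther back than shut.
Start: joints at [-1.312, 0.313, 0.046, 1.304, 0, 1.431], TCP at [0.223, -0.53, 0.208] pointing down, gripper open.
Joint ranges: [-2.76, 2.76], [-0.86, 1.69], [-1.03, 1.26], [-2.2, 2.34], [-1.47, 1.5], [-3.14, 3.14]. Speed limits (rad/s): [2.57, 2.57, 3.14, 3.14, 3.14, 3.14].

INTERFACE

Orientations are given as a unit quaternion [w, x, y, z].
In Python, from workcell import env gives the robot as it stands. The module is installed in compiled form; this text tells all that it offers.
- The arm moves only by the tool jog_arm, never from a script. Its arguments are lists of equal length, an entry for each row: "gripper": the opening, from 0 (shut) to 1 (fully open); "offset": the shift along the world's x, y, z in cm, a list of three; "twist": the turn about the world's z in degrees. In form: {"gripper": [gripper, ...], "offset": [[dx, dy, dz], ...], "twist": [twist, ...]}. A call has exactly 8 rows; each row is the pose to reach, as a shift and turn from the pose commanded when the call began; what a row does not reach only later rows make up. A row lasts 1/8 s, in which the tool goes at most 62.5 mm and 10.7 degrees, less where a joint would pass 70% of its speed; a pose out of reach is approached as far as the arm can. A call with a gripper value outside its range is refused whole. The fingers move at their own pace and stop on an object; "squeeze" is the grip in N (left out, the last holds). Time passes only in rows, so rows that repeat a pose let the fingers close, or fill a call up. It gives the time, the measured TCP pose, the force, the opening and the grip force at its end, in the units of the state.
- env.get_state(): the state, without advancing time (a new reading comes with each control period).
- env.read_camera(name): name is "side" or "top" or "wrist"; returns a dict with "image" (384x512x3 uint8, red, green, blue), "z_map" (384x512 float32, m along the optical axis (not along the pixel's ray), 0 where there is no reading), "fovy" (degrees; the focal length in pixels is half the picture's height over the tangent of half this angle, whatever the lens; pixels are square), "cx", "cy" (the principal point, pixels), "distortion" ([k1, k2, p1, p2, k3] as OpenCV has them; the pictures are not rectified), "cam_to_world" (4x4, takes a point from camera to world coordinates). Camera axes: x right, y up, looking along -z (the intrinsics and any distortion apply to the point x, -y, -z); pixel columns grow to the right and rows downward; lengths in m; the calibration is good to about 2 mm. A picture is of the moment at which its call begins.
- env.hand_in(): hands the job in; it is judged then, once.
The state is a dict: "clock": time; "joint_pos": joint angles; "qvel": joint speeds; "tau": joint torques, N m; "tcp_pos": TCP position; "orientation": TCP orientation; "wrist_force": force on the tool from outside, world axes, zero at the start; "ft_torque": the same for the moment, N m; "finger_gap": finger opening in m; "grip_force": force on a finger pad.
Only numpy, scipy, OpenCV 4.12 (cv2) and the standard library are available. Lean on these libraries where they do the work, as an engineer would, in place of code of your own. Each camera call takes 0.05 s, during which the arm holds its last target. There are 200 camera calls.

TASK

Nest the two loose full-size corner guards into the one already lying in the bundling cradle, V in V and fully home with their legs face to face, then gently push the bundle up so that the ends of all three are flush against the cradle's end plate, ready for strapping, without crushing the board. Leave the smaller odd guard and the other things on the bench where they are.

Things in the scene. Friction and masses are not known exactly. Their poses are not given: they have to be found in the camera images.
- cradle: Bundling cradle fixed to the bench: grey base plate 125 x 195 mm, two steel V saddles (faces at 45 degrees, V up) with a 40 mm strap gap between. Origin on the bench under the V line; y runs along the V, z up. A steel end plate (112 mm wide, 90 mm high) closes the +y end, inner face at y = +75 mm; the -y end is open. Saddle faces end 33 mm either side, 63 mm up.
- seat (a point): Point on the cradle's V line, 30 mm above the bench, axes as the cradle. A guard home in the V with its end on the end plate has its origin here; each further guard nested home sits 11.3 mm higher (8 mm board x root 2), so its leg edges stand 8 mm past those of the guard below.
- guard_base: Guard identical to guard_a, lying loose in the cradle, home in the V, its end 4 to 15 mm short of the end plate. Same frame: its z leg leans to the cradle's -x side, its x leg to the +x side (turned -45 degrees about y).
- guard_a: Loose corner guard: rigid brown solid-board angle 150 mm long, two equal legs 55 mm wide (outside) and 8 mm thick at 90 degrees, 60 to 120 g. Origin on the outer corner edge at mid-length; y along the length; one leg along +x (flat on the bench at the start), the other along +z (upright at the start). The ends are alike, the legs too.
- guard_b: Second loose corner guard, identical to guard_a, same frame and same start attitude. Friction board on board or steel is about 0.6, so a guard let go low in the V slides down it and centres itself.
- guard_odd: Smaller odd corner guard, 105 mm long, legs 38 mm wide and 6 mm thick, same frame convention. Does not belong in the bundle; leave it.
- bobbin: White plastic bobbin, 60 mm diameter, 80 mm high, standing; origin under its centre. Leave it.
- label_roll: Roll of paper labels standing on its side face, 84 mm diameter, 55 mm high; origin under its centre. Leave it.
- weight: Steel test weight with a knob, 48 mm diameter, 78 mm high; origin under its centre. Leave it.
- marker: Black marker pen, 16 mm thick, 140 mm long. Leave it.
- tape_dispenser: Blue bench tape dispenser, 55 x 160 mm, 78 mm high; origin under its centre. Leave it.
- card_pad: Pad of paper cards, 75 x 105 mm, 22 mm high. Leave it.
Things that resemble listed ones, but are neither listed nor needed, are in the scene too. What is shaped like the cradle but yellow is not meant.

How it is judged:
By the outcome, as a careful person would: the job done as asked, in the order asked, and still so for the second after the job is handed in, with the robot touching nothing.
It also fails if it takes over 66 s, if anything falls off the work surface, if the arm or the gripper's body presses on something with over 40 N, if the wrist force passes 120 N, or if a joint passes its speed limit or range.

## Working session

There is one attempt and no reset: what is moved stays moved. The work goes in short steps, Python scripts to look and compute and a tool call to move; the robot and the scene stay as the last step left them, time stands still between calls to the robot, and variables do not carry over. Pictures are saved under pics/ and viewed, at most 10 in all, crops included, and the job is handed in when it is done.

Besides the shell and the picture viewer there is one more tool, called as a command line: name --pt "numbers of a row" for each row, then --argument value for the rest. jog_arm: Moves the arm, as the interface text tells. Its arguments: {"type":"object","properties":{"gripper":{"type":"array"},"offset":{"type":"array"},"twist":{"type":"array"},"squeeze":{"type":"number"}},"required":["gripper","offset","twist"]}

```bash
mkdir -p pics
cat > h.py <<'E'
import numpy as np,cv2
from workcell import env
def cam(n,save=None):
    c=env.read_camera(n)
    if save: cv2.imwrite('pics/'+save,cv2.cvtColor(c['image'],cv2.COLOR_RGB2BGR))
    return c
def pts(c):
    z=c['z_map'];H,W=z.shape;f=H/2/np.tan(np.radians(c['fovy'])/2)
    K=np.array([[f,0,c['cx']],[0,f,c['cy']],[0,0,1.]])
    u,v=np.meshgrid(np.arange(W),np.arange(H))
    p=cv2.undistortPoints(np.stack([u,v],-1).reshape(-1,1,2).astype(np.float64),K,np.array(c['distortion'],float)).reshape(H,W,2)
    P=np.stack([p[...,0]*z,-p[...,1]*z,-z],-1);T=np.array(c['cam_to_world'])
    P=P@T[:3,:3].T+T[:3,3]; P[z==0]=np.nan
    return P
E
python3 - <<'E'
from h import *
a=cam('top','top1.png');b=cam('side','side1.png')
np.savez('v1.npz',top=pts(a),side=pts(b),ti=a['image'],si=b['image'])
print(env.get_state()); print(a['cam_to_world'],b['cam_to_world'],a['fovy'])
E
```

```text
{'clock': 0.1, 'joint_pos': array([-1.31161723e+00,  3.13917816e-01,  4.50923770e-02,  1.30361894e+00,
        3.72490593e-06,  1.43120022e+00]), 'qvel': array([-0.0007362 , -0.00360389,  0.0009035 ,  0.0001559 ,  0.00111594,
        0.00062841]), 'tau': array([ 2.58592714e-03, -4.81723881e+01,  2.99244922e+01,  1.26540090e-02,
       -9.64252285e-05, -2.41386431e-06]), 'tcp_pos': array([ 0.22313121, -0.52939672,  0.20700226]), 'orientation': array([-8.22666275e-04,  9.80187727e-01,  1.98069031e-01, -4.73813621e-05]), 'wrist_force': array([-0.39918018, -0.21785249, -0.44372303]), 'ft_torque': array([ 0.00869006,  0.0110503 , -0.01792742]), 'grip_force': 0.0, 'finger_gap': 0.08535939799035278}
[[-0.00646015  0.99219621 -0.12451887  0.34082493]
 [-0.99977264 -0.00387813  0.02096725  0.02533094]
 [ 0.02032073  0.12462601  0.99199568  1.40835025]
 [ 0.          0.          0.          1.        ]] [[-8.50123637e-01  2.92073528e-01 -4.38158483e-01 -2.08407579e-02]
 [-5.26582979e-01 -4.72175204e-01  7.06937722e-01  8.70506059e-01]
 [-4.09776864e-04  8.31711267e-01  5.55208250e-01  7.16131872e-01]
 [ 0.00000000e+00  0.00000000e+00  0.00000000e+00  1.00000000e+00]] 43.16235926665529
```

View pics/top1.png

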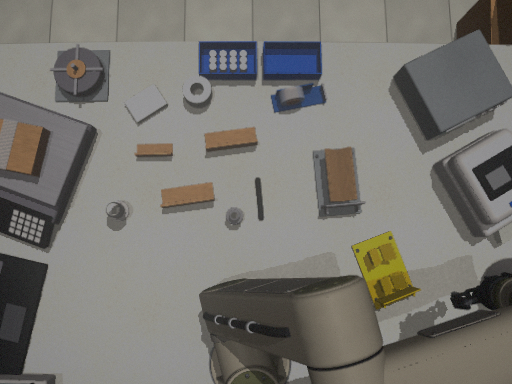

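View pics/side1.png

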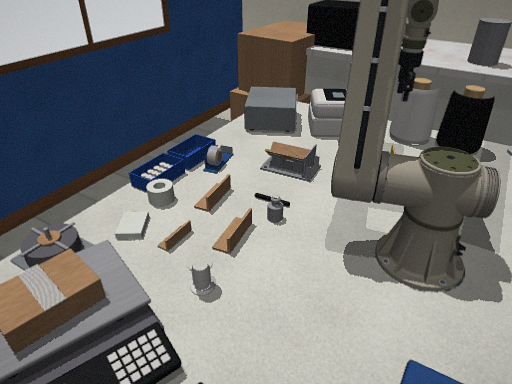

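The top view shows brown angles at (231,139), (188,194) and (154,150). The last is shorter, so it is the odd guard. The grey cradle is at (338,180) with a guard in it and its end plate toward the robot at about (340,210). The yellow one at (383,268) is the decoy. Next I measure these and check an enlarged crop.

```bash
cat > m.py <<'E'
from h import *
def guard(P,img,roi,zmin=.012):
    r0,r1,c0,c1=roi
    Q=P[r0:r1,c0:c1].reshape(-1,3);I=img[r0:r1,c0:c1].reshape(-1,3).astype(int)
    m=(I[:,0]-I[:,2]>35)&np.isfinite(Q[:,2])&(Q[:,2]>zmin)
    return Q[m]
def rep(n,q):
    r=cv2.minAreaRect((q[:,:2]*1000).astype(np.float32)); b=cv2.boxPoints(r)
    print(n,len(q),'c',np.round(r[0],1),'size',np.round(r[1],1),'ang',round(r[2],1),'z',np.round(np.percentile(q[:,2],[2,50,98])*1000,1))
E
python3 - <<'E'
from m import *
d=np.load('v1.npz');P,I=d['top'],d['ti']
for n,roi in dict(A=(120,158,198,264),B=(176,215,155,222),odd=(136,162,130,180)).items():
    q=guard(P,I,roi,.003);rep(n,q);rep(n+' up',q[q[:,2]>.044 if n!='odd' else q[:,2]>.028]); rep(n+' flat',q[q[:,2]<.014])
q=guard(P,I,(140,215,315,365));rep('base',q)
# cradle grey
r=P[140:222,308:372].reshape(-1,3)
for lo,hi in((.004,.02),(.03,.06),(.082,.1)):
    s=r[(r[:,2]>lo)&(r[:,2]<hi)];rep(f'cr {lo}',s)
# rows through the cradle: cross sections
for row in(160,180,195): print(row,[tuple(np.round(P[row,c]*1000).astype(int)) for c in range(316,362,3)])
c=cv2.cvtColor(I[110:225,125:375],cv2.COLOR_RGB2BGR);cv2.imwrite('pics/crop1.png',cv2.resize(c,None,fx=3.2,fy=3.2,interpolation=cv2.INTER_CUBIC))
E
```

```text
A 719 c [641.   52.9] size [ 54.5 148.5] ang 8.0 z [ 3.6  9.2 58.5]
A up 148 c [618.5  49.2] size [  9.6 146.1] ang 7.0 z [49.5 55.4 59.8]
A flat 559 c [650.1  54.1] size [ 36.3 148.5] ang 8.0 z [ 3.5  8.2 13.1]
B 856 c [477.1 177.9] size [ 54.6 149.7] ang 7.8 z [ 3.6  8.9 58.4]
B up 154 c [454.3 173.6] size [  8.6 147.4] ang 8.0 z [49.6 54.9 60.6]
B flat 691 c [483.4 179.1] size [ 41.8 148.8] ang 8.1 z [ 3.5  8.1 13.3]
odd 324 c [609.2 276. ] size [ 36.7 103.9] ang 0.6 z [ 3.5  8.1 42. ]
odd up 88 c [594.4 275.1] size [  7.3 102.4] ang 0.4 z [30.3 37.1 43.8]
odd flat 236 c [614.9 276.1] size [ 25.  103.9] ang 0.0 z [ 3.4  6.9 11.6]
base 1338 c [ 528.3 -256.7] size [146.8  75.6] ang 5.1 z [40.9 61.7 76.9]
cr 0.004 1346 c [ 518.4 -267.7] size [188.5 242.2] ang 88.9 z [ 4.1  7.8 15.6]
cr 0.03 697 c [ 513.8 -255.2] size [182.1 105.7] ang 5.1 z [37.7 50.3 59.5]
cr 0.082 75 c [ 442.7 -263.3] size [  5.2 108.3] ang 4.6 z [85.2 89.3 96.8]
160 [(np.int64(578), np.int64(-198), np.int64(7)), (np.int64(576), np.int64(-206), np.int64(14)), (np.int64(577), np.int64(-215), np.int64(11)), (np.int64
[... 1403 characters left out ...]
 (np.int64(474), np.int64(-205), np.int64(6)), (np.int64(475), np.int64(-214), np.int64(3)), (np.int64(474), np.int64(-221), np.int64(12)), (np.int64(474), np.int64(-231), np.int64(4)), (np.int64(468), np.int64(-227), np.int64(75)), (np.int64(469), np.int64(-237), np.int64(64)), (np.int64(469), np.int64(-248), np.int64(55)), (np.int64(470), np.int64(-258), np.int64(45)), (np.int64(470), np.int64(-266), np.int64(48)), (np.int64(469), np.int64(-272), np.int64(61)), (np.int64(468), np.int64(-279), np.int64(67)), (np.int64(468), np.int64(-289), np.int64(63)), (np.int64(467), np.int64(-294), np.int64(75)), (np.int64(474), np.int64(-319), np.int64(6)), (np.int64(474), np.int64(-330), np.int64(0))]
```

View pics/crop1.png

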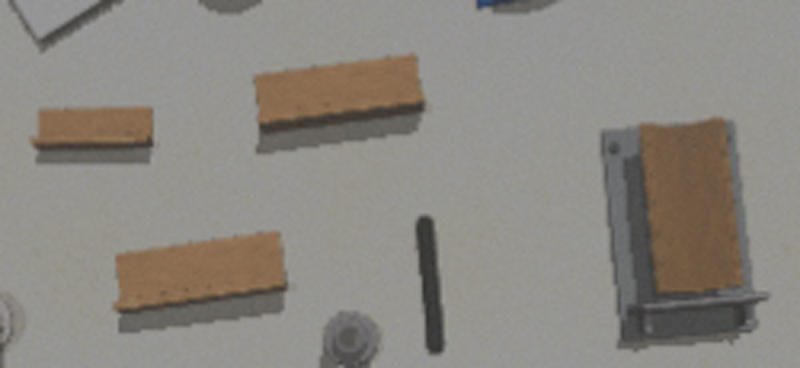

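In the crop, guard A is at (340,92), guard B at (200,272), the short odd guard at (95,128), and the cradle with the base guard at right. A and B both measure 149 mm by 55 mm and the odd one 104 mm by 37 mm, so A and B are the ones meant. I'll move to A first.

jog_arm --gripper '[1,1,1,1,1,1,1,1]' --pt "6 6 -2" --pt "12 12 -4" --pt "16 19 -5" --pt "20 26 -6" --pt "24 33 -7" --pt "28 40 -8" --pt "32 46 -8" --pt "36 52 -8" --twist '[10,20,30,40,50,60,70,75]' --squeeze 30

```text
clock: 1.1
tcp_pos: [0.5081, -0.1272, 0.1348]
orientation: [-0.0, 0.656, 0.755, -0.0]
wrist_force: [1.8, -0.8, -0.1]
finger_gap: 0.0854
grip_force: 0.0
```

```bash
cat >> h.py <<'E'
def st():
    s=env.get_state();w,x,y,z=s['orientation'];yaw=np.degrees(2*np.arctan2(y,x))-90
    print('t',round(s['clock'],2),'tcp',np.round(s['tcp_pos']*1000,1),'yaw_y',round(yaw,1),'F',np.round(s['wrist_force'],1),'gap',round(s['finger_gap']*1000,1),'grip',round(s['grip_force'],1),'q',np.round(s['joint_pos'],2))
E
python3 -c "from h import *;st()"
```

```text
t 1.1 tcp [ 508.1 -127.2  134.8] yaw_y 8.0 F [ 1.8 -0.8 -0.1] gap 85.4 grip 0.0 q [-0.4   0.25 -0.22  1.1  -0.    1.03]
```

jog_arm --gripper '[1,1,1,1,1,1,1,1]' --pt "0 0 0" --pt "0 0 0" --pt "2 2 0" --pt "3 4 0" --pt "3.5 5.9 0" --pt "3.5 5.9 0" --pt "3.5 5.9 0" --pt "3.5 5.9 0" --twist '[0,0,0,0,0,0,0,0]'

```text
clock: 2.1
tcp_pos: [0.5423, -0.0709, 0.1353]
orientation: [0.0, 0.657, 0.753, -0.0]
wrist_force: [-0.3, 1.2, 0.2]
finger_gap: 0.0855
grip_force: 0.0
```

jog_arm --gripper '[1,1,1,1,1,1,1,1]' --pt "2.5 4 0" --pt "5 8 0" --pt "7.6 12 -2" --pt "7.6 12 -5" --pt "7.6 12 -8" --pt "7.6 12 -10.8" --pt "7.6 12 -10.8" --pt "7.6 12 -10.8" --twist '[0,0,0,0,0,0,0,0]'

```text
clock: 3.1
tcp_pos: [0.6193, 0.0494, 0.0283]
orientation: [0.0, 0.657, 0.754, 0.0]
wrist_force: [0.0, -0.9, 0.6]
finger_gap: 0.0853
grip_force: 0.0
```

jog_arm --gripper '[0,0,0,0,0,0,0,0]' --pt "0 0 0" --pt "0 0 0" --pt "0 0 0" --pt "0 0 0" --pt "0 0 0" --pt "0 0 0" --pt "0 0 0" --pt "0 0 0" --twist '[0,0,0,0,0,0,0,0]' --squeeze 35

```text
clock: 4.1
tcp_pos: [0.6188, 0.0499, 0.0274]
orientation: [0.0, 0.657, 0.754, 0.0]
wrist_force: [0.8, 0.8, 1.5]
finger_gap: 0.0062
grip_force: 35.8
```

```bash
python3 -c "from h import *;st()"
```

```text
t 4.1 tcp [618.8  49.9  27.4] yaw_y 7.9 F [0.8 0.8 1.5] gap 6.2 grip 35.8 q [-0.05  0.51 -0.12  0.94  0.    1.38]
```

jog_arm --gripper '[0,0,0,0,0,0,0,0]' --pt "0 0 4" --pt "0 0 9" --pt "-1 -2 14" --pt "-2 -6 16" --pt "-3 -10 16" --pt "-4 -14 16" --pt "-5 -18 16" --pt "-6 -22 16" --twist '[0,0,10,20,30,40,50,60]'

```text
clock: 5.1
tcp_pos: [0.5578, -0.1713, 0.1869]
orientation: [-0.0, 0.189, 0.982, 0.0]
wrist_force: [0.5, 0.2, -0.8]
finger_gap: 0.0064
grip_force: 35.6
```

```bash
python3 -c "from h import *;st()"
```

```text
t 5.1 tcp [ 557.8 -171.3  186.9] yaw_y 68.2 F [ 0.5  0.2 -0.8] gap 6.4 grip 35.6 q [-0.44  0.34  0.03  1.26 -0.   -0.05]
```

jog_arm --gripper '[0,0,0,0,0,0,0,0]' --pt "-0.8 -3 0" --pt "-1.6 -6 0" --pt "-2.4 -9.2 0" --pt "-2.4 -9.2 -2" --pt "-2.4 -9.2 -4" --pt "-2.4 -9.2 -6" --pt "-2.4 -9.2 -6" --pt "-2.4 -9.2 -6" --twist '[9,18,27,27,27,27,27,27]'

```text
clock: 6.1
tcp_pos: [0.5348, -0.2622, 0.1278]
orientation: [0.0, -0.042, 0.999, -0.0]
wrist_force: [-0.8, -1.0, -0.8]
finger_gap: 0.0062
grip_force: 35.5
```

Run:
```python
from m import *
st()
a=cam('side','s2.png');b=cam('top');w=cam('wrist','w2.png')
im=np.hstack([cv2.imread('pics/s2.png')[110:210,220:350],cv2.cvtColor(b['image'],cv2.COLOR_RGB2BGR)[125:225,290:420]])
w=cv2.resize(cv2.imread('pics/w2.png'),None,fx=.78,fy=.78)
im=cv2.resize(im,None,fx=3,fy=3);o=np.zeros((600,800,3),np.uint8);o[:300,:780]=im;o[300:600,:399]=w[:300]
cv2.imwrite('pics/c2.png',o)
P=pts(b);q=guard(P,b['image'],(125,225,290,400),.085);rep('held',q)
```

```text
t 6.1 tcp [ 534.8 -262.2  127.8] yaw_y 94.9 F [-0.8 -1.  -0.8] gap 6.2 grip 35.5 q [-0.59  0.39 -0.05  1.14  0.   -0.68]
held 430 c [ 553.  -232.5] size [ 53.3 113.5] ang 88.4 z [104.  109.5 158.2]
```

View pics/c2.png

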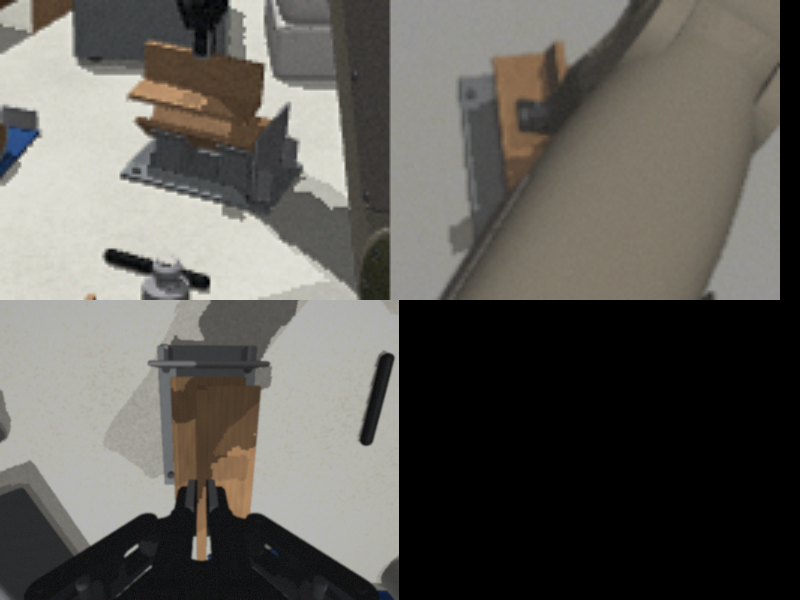

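The composite shows A held upright over the cradle with its flat leg to the cradle's +x side, aligned with the base guard (side view about (200,100), wrist view about (210,430)). I'll lower it until the flat leg meets the base guard's leg tip, then release so that it pivots in.

jog_arm --gripper '[0,0,0,0,0,0,0,0]' --pt "0 -0.1 -0.6" --pt "0 -0.1 -1.2" --pt "0 -0.1 -1.7" --pt "0 -0.1 -2.1" --pt "0 -0.1 -2.4" --pt "0 -0.1 -2.5" --pt "0 -0.1 -2.5" --pt "0 -0.1 -2.5" --twist '[0,0,0,0,0,0,0,0]'

```text
clock: 7.25
tcp_pos: [0.5348, -0.2633, 0.1025]
orientation: [0.0, -0.042, 0.999, -0.0]
wrist_force: [-0.5, -1.0, 0.1]
finger_gap: 0.0064
grip_force: 35.5
```

jog_arm --gripper '[0.2,0.3,0.4,0.5,0.6,0.7,0.85,1]' --pt "0 0 0" --pt "0 0 0" --pt "0 0 0" --pt "0 0 0" --pt "0 0 0" --pt "0 0 0" --pt "0 0 0" --pt "0 0 0" --twist '[0,0,0,0,0,0,0,0]'

```text
clock: 8.25
tcp_pos: [0.5346, -0.2632, 0.1022]
orientation: [-0.0, -0.042, 0.999, 0.0]
wrist_force: [0.3, 0.1, 0.3]
finger_gap: 0.0852
grip_force: 0.0
```

Run:
```python
from m import *
st()
a=cam('side','s3.png');w=cam('wrist','w3.png')
w_=cv2.imread('pics/w3.png')[:384]
o=np.zeros((600,800,3),np.uint8);o[:300,:390]=cv2.resize(cv2.imread('pics/s3.png')[110:210,220:350],None,fx=3,fy=3);o[300:600,:400]=cv2.resize(w_,(400,300))
cv2.imwrite('pics/c3.png',o[:, :400])
for n,c in(('s',a),('w',w)):
    P=pts(c).reshape(-1,3);I=c['image'].reshape(-1,3).astype(int)
    u=np.array([.996,.089]);d=P[:,:2]-[.5283,-.2567];y=-(d@u)*1e3;x=(d@[-.089,.996])*1e3;z=P[:,2]*1e3
    m=(I[:,0]-I[:,2]>30)&(abs(x)<60)&(abs(y)<100)&(z>30)&(z<140)
    print(n,m.sum(),'x',np.round(np.percentile(x[m],[1,99])),'y',np.round(np.percentile(y[m],[1,99])),'z',np.round(np.percentile(z[m],[1,99])))
    for lo in range(-45,45,10):
        k=m&(x>=lo)&(x<lo+10)&(abs(y)<70)
        if k.sum()>5: print(lo+5,k.sum(),np.round(np.percentile(z[k],[10,50,90])))
```

```text
t 8.25 tcp [ 534.6 -263.2  102.2] yaw_y 94.9 F [0.3 0.1 0.3] gap 85.2 grip 0.0 q [-0.59  0.4  -0.09  1.08  0.   -0.68]
s 514 x [-36.  41.] y [-78.  70.] z [61. 86.]
-40 6 [82. 82. 83.]
-30 104 [74. 81. 85.]
-20 140 [66. 72. 79.]
-10 71 [62. 65. 70.]
30 67 [70. 78. 84.]
40 90 [70. 79. 84.]
w 13890 x [-38.  36.] y [-79.  72.] z [52. 85.]
-40 596 [80. 82. 83.]
-30 1993 [78. 82. 85.]
-20 1632 [68. 72. 76.]
-10 1419 [58. 62. 66.]
0 1370 [52. 55. 57.]
10 1543 [58. 62. 67.]
20 1861 [68. 73. 77.]
30 2024 [79. 83. 85.]
40 344 [80. 82. 83.]
```

View pics/c3.png

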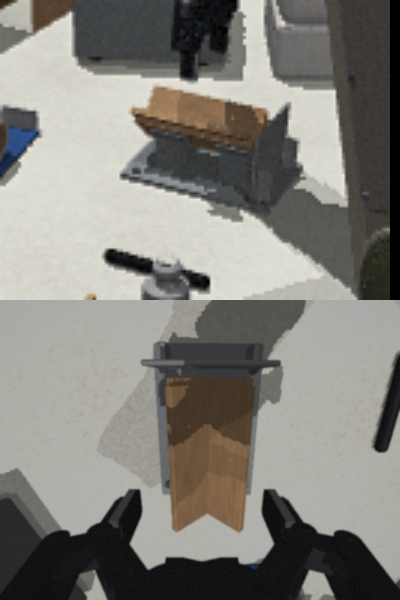

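The side view (~(205,120)) and wrist view (~(205,450)) show A home and symmetric in the base. Its apex measures 52 mm and its tips 85 mm, as expected. Now B.

jog_arm --gripper '[1,1,1,1,1,1,1,1]' --pt "0 0 4" --pt "0 1 8" --pt "-1 6 8" --pt "-2 11 8" --pt "-3 16 8" --pt "-4 21 8" --pt "-5 26 8" --pt "-6 31 8" --twist '[0,-10,-20,-30,-40,-50,-60,-70]'

```text
clock: 9.35
tcp_pos: [0.4743, 0.048, 0.1825]
orientation: [0.0, 0.54, 0.841, 0.0]
wrist_force: [0.9, -0.2, -0.0]
finger_gap: 0.0855
grip_force: 0.0
```

```bash
python3 -c "from h import *;st()"
```

```text
t 9.35 tcp [474.3  48.  182.5] yaw_y 24.6 F [ 0.9 -0.2 -0. ] gap 85.5 grip 0.0 q [-0.07  0.13 -0.25  1.19  0.    1.07]
```

jog_arm --gripper '[1,1,1,1,1,1,1,1]' --pt "-0.7 4.5 0" --pt "-1.4 9 0" --pt "-2 12.7 -2" --pt "-2 12.7 -6" --pt "-2 12.7 -10" --pt "-2 12.7 -13.5" --pt "-2 12.7 -15.5" --pt "-2 12.7 -15.5" --twist '[-8,-16.7,-16.7,-16.7,-16.7,-16.7,-16.7,-16.7]'

```text
clock: 10.35
tcp_pos: [0.4531, 0.1732, 0.0259]
orientation: [-0.001, 0.655, 0.756, -0.001]
wrist_force: [1.1, -0.5, 0.6]
finger_gap: 0.0855
grip_force: 0.0
```

jog_arm --gripper '[0,0,0,0,0,0,0,0]' --pt "0 0 0" --pt "0 0 0" --pt "0 0 0" --pt "0 0 0" --pt "0 0 0" --pt "0 0 0" --pt "0 0 0" --pt "0 0 0" --twist '[0,0,0,0,0,0,0,0]' --squeeze 30

```text
clock: 11.35
tcp_pos: [0.455, 0.1736, 0.0277]
orientation: [0.0, 0.655, 0.756, 0.0]
wrist_force: [-0.8, -0.7, 5.6]
finger_gap: 0.0067
grip_force: 31.1
```

```bash
python3 -c "from h import *;st()"
```

```text
t 11.35 tcp [455.  173.6  27.7] yaw_y 8.2 F [-0.8 -0.7  5.6] gap 6.7 grip 31.1 q [ 0.2   0.28 -0.47  0.82 -0.    1.63]
```

jog_arm --gripper '[0,0,0,0,0,0,0,0]' --pt "0 0 4" --pt "0 0 9" --pt "1 -4 14" --pt "2 -9 16" --pt "3 -14 16" --pt "4 -19 16" --pt "5 -24 16" --pt "6 -29 16" --twist '[0,0,10,20,30,40,50,60]'

```text
clock: 12.35
tcp_pos: [0.5146, -0.1181, 0.1868]
orientation: [-0.0, 0.186, 0.983, 0.0]
wrist_force: [1.0, 0.5, -1.1]
finger_gap: 0.0062
grip_force: 30.4
```

```bash
python3 -c "from h import *;st()"
```

```text
t 12.35 tcp [ 514.6 -118.1  186.8] yaw_y 68.5 F [ 1.   0.5 -1.1] gap 6.2 grip 30.4 q [-0.38  0.23 -0.12  1.22  0.   -0.  ]
```

Remaining: dx +1.9, dy −14.5, twist +26.6, down to about z = 0.135.

jog_arm --gripper '[0,0,0,0,0,0,0,0]' --pt "0.6 -5 0" --pt "1.3 -10 0" --pt "1.9 -14.5 0" --pt "1.9 -14.5 0" --pt "1.9 -14.5 -2" --pt "1.9 -14.5 -4" --pt "1.9 -14.5 -5" --pt "1.9 -14.5 -5" --twist '[9,18,26.6,26.6,26.6,26.6,26.6,26.6]'

```text
clock: 13.35
tcp_pos: [0.5332, -0.2605, 0.1365]
orientation: [-0.001, -0.042, 0.999, 0.001]
wrist_force: [-0.2, -0.0, -0.5]
finger_gap: 0.0065
grip_force: 30.4
```

Run:
```python
from m import *
st()
w=cam('wrist')
P=pts(w).reshape(-1,3);I=w['image'].reshape(-1,3).astype(int)
u=np.array([.996,.089]);d=P[:,:2]-[.5283,-.2567];y=-(d@u)*1e3;x=(d@[-.089,.996])*1e3;z=P[:,2]*1e3
m=(I[:,0]-I[:,2]>30)&(abs(x)<70)&(abs(y)<100)
for lo,hi in((60,95),(105,125),(125,175)):
    k=m&(z>lo)&(z<hi);print(lo,k.sum(),'x',np.round(np.percentile(x[k],[1,99]),1),'y',np.round(np.percentile(y[k],[1,99]),1),'z',np.round(np.percentile(z[k],[1,50,99]),1))
```

```text
t 13.35 tcp [ 533.2 -260.5  136.5] yaw_y 94.8 F [-0.2 -0.  -0.5] gap 6.5 grip 30.4 q [-0.59  0.38 -0.04  1.16  0.   -0.67]
60 3647 x [-38.4 -10.8] y [-58.9  73.6] z [62.4 77.3 85.5]
105 8995 x [ 2.1 45.3] y [-58.3  70. ] z [114.5 116.  117.4]
125 2903 x [-7.9  0. ] y [-69.5  69.7] z [161.6 163.  164.7]
```

jog_arm --gripper '[0,0,0,0,0,0,0,0]' --pt "0 -0.1 -0.5" --pt "0 -0.1 -1" --pt "0 -0.1 -1.4" --pt "0 -0.1 -1.7" --pt "0 -0.1 -2" --pt "0 -0.1 -2.1" --pt "0 -0.1 -2.1" --pt "0 -0.1 -2.1" --twist '[0,0,0,0,0,0,0,0]'

```text
clock: 14.4
tcp_pos: [0.5338, -0.2626, 0.1164]
orientation: [0.0, -0.042, 0.999, -0.0]
wrist_force: [-0.2, 0.3, -1.2]
finger_gap: 0.0064
grip_force: 30.4
```

```bash
python3 -c "from h import *;st()"
```

```text
t 14.4 tcp [ 533.8 -262.6  116.4] yaw_y 94.8 F [-0.2  0.3 -1.2] gap 6.4 grip 30.4 q [-0.59  0.39 -0.07  1.11  0.   -0.68]
```

jog_arm --gripper '[0,0,0.2,0.35,0.5,0.7,0.85,1]' --pt "0 0 -0.1" --pt "0 0 -0.2" --pt "0 0 -0.2" --pt "0 0 -0.2" --pt "0 0 -0.2" --pt "0 0 -0.2" --pt "0 0 -0.2" --pt "0 0 -0.2" --twist '[0,0,0,0,0,0,0,0]'

```text
clock: 15.4
tcp_pos: [0.5337, -0.2625, 0.1143]
orientation: [0.0, -0.042, 0.999, 0.0]
wrist_force: [0.2, 0.0, 0.4]
finger_gap: 0.085
grip_force: 0.0
```

jog_arm --gripper '[1,1,1,1,1,1,1,1]' --pt "0 0 1" --pt "0 0 3" --pt "0 0 5" --pt "0 0 6" --pt "0 0 6" --pt "0 0 6" --pt "0 0 6" --pt "0 0 6" --twist '[0,0,0,0,0,0,0,0]'

```text
clock: 16.4
tcp_pos: [0.5334, -0.2623, 0.1736]
orientation: [-0.0, -0.042, 0.999, 0.0]
wrist_force: [0.2, -0.8, 0.5]
finger_gap: 0.0854
grip_force: 0.0
```

```bash
cat > chk.py <<'E'
from m import *
import sys
st()
t=sys.argv[1]
a=cam('side','s%s.png'%t);w=cam('wrist','w%s.png'%t);b=cam('top','t%s.png'%t)
o=np.zeros((600,800,3),np.uint8);o[:300,:390]=cv2.resize(cv2.imread('pics/s%s.png'%t)[110:210,220:350],None,fx=3,fy=3,interpolation=cv2.INTER_CUBIC)
o[:300,400:790]=cv2.resize(cv2.imread('pics/t%s.png'%t)[125:225,290:420],None,fx=3,fy=3,interpolation=cv2.INTER_CUBIC)
o[300:600,:400]=cv2.resize(cv2.imread('pics/w%s.png'%t),(400,300))
cv2.imwrite('pics/c%s.png'%t,o)
for n,c in(('s',a),('w',w),('t',b)):
    P=pts(c).reshape(-1,3);I=c['image'].reshape(-1,3).astype(int)
    u=np.array([.996,.089]);d=P[:,:2]-[.5283,-.2567];y=-(d@u)*1e3;x=(d@[-.089,.996])*1e3;z=P[:,2]*1e3
    m=(I[:,0]-I[:,2]>30)&(abs(x)<60)&(abs(y)<110)&(z>30)&(z<140)
    if m.sum()<20: continue
    print(n,m.sum(),'x',np.round(np.percentile(x[m],[1,99])),'y',np.round(np.percentile(y[m],[1,99])),'z',np.round(np.percentile(z[m],[1,99])))
    print([(lo+5,int(k.sum()),np.round(np.percentile(z[k],[10,50,90])).tolist()) for lo in range(-45,45,10) if (k:=m&(x>=lo)&(x<lo+10)&(abs(y)<70)).sum()>5])
    g=(abs(x)<50)&(z>78)&(z<95)&(abs(y-87)<15)&(I[:,0]-I[:,2]<20); 
    if g.sum()>5: print('plate y',np.round(np.percentile(y[g],[2,50,98]),1))
E
python3 chk.py 4
```

```text
t 16.4 tcp [ 533.4 -262.3  173.6] yaw_y 94.8 F [ 0.2 -0.8  0.5] gap 85.4 grip 0.0 q [-0.59  0.36  0.03  1.24  0.   -0.68]
s 599 x [-34.  43.] y [-77.  71.] z [68. 97.]
[(-30, 99, [85.0, 92.0, 96.0]), (-20, 146, [77.0, 83.0, 91.0]), (-10, 66, [72.0, 76.0, 81.0]), (30, 72, [71.0, 84.0, 96.0]), (40, 162, [71.0, 83.0, 95.0])]
plate y [84.8 88.6 90.2]
w 8999 x [-38.  36.] y [-77.  52.] z [64. 97.]
[(-40, 294, [91.0, 93.0, 95.0]), (-30, 1185, [89.0, 93.0, 96.0]), (-20, 1118, [79.0, 83.0, 87.0]), (-10, 1102, [69.0, 73.0, 77.0]), (0, 1004, [64.0, 66.0, 68.0]), (10, 1117, [69.0, 73.0, 77.0]), (20, 1176, [79.0, 84.0, 87.0]), (30, 1292, [90.0, 93.0, 96.0]), (40, 229, [91.0, 93.0, 94.0])]
plate y [83.8 86.3 88.8]
t 449 x [-32.  37.] y [-78.  34.] z [ 62. 101.]
[(-30, 8, [88.0, 91.0, 93.0]), (-20, 22, [79.0, 85.0, 91.0]), (-10, 44, [69.0, 74.0, 82.0]), (0, 45, [62.0, 65.0, 71.0]), (10, 40, [67.0, 73.0, 79.0]), (20, 65, [81.0, 86.0, 90.0]), (30, 85, [90.0, 94.0, 99.0]), (40, 61, [80.0, 91.0, 96.0])]
```

View pics/c4.png

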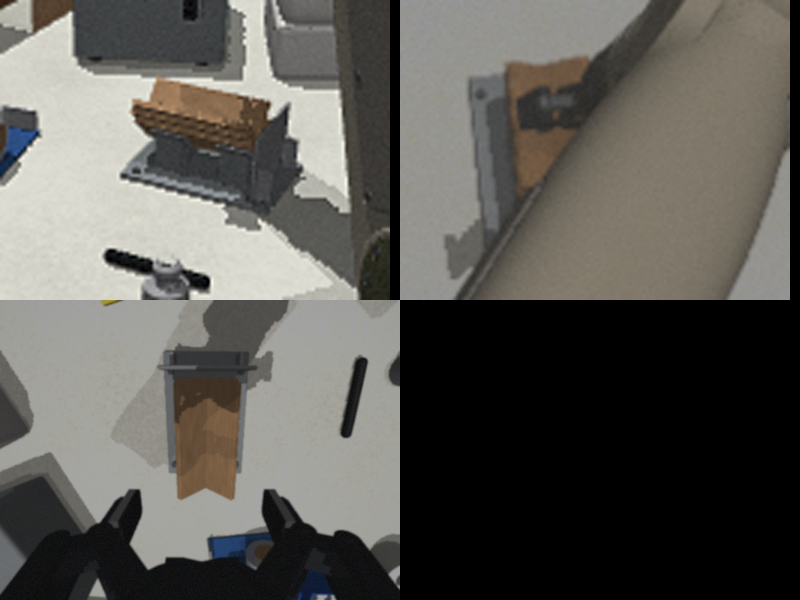

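The side view (about (205,110)) shows three stacked edges, and the wrist view (about (205,435)) a symmetric V. The apex is at 64 mm and the tips at 97 mm, so B is home. I'll now take the shut gripper around to the open end.

jog_arm --gripper '[0,0,0,0,0,0,0,0]' --pt "3 0.5 0" --pt "6 1 0" --pt "9 1.3 0" --pt "10.3 1.5 0" --pt "10.3 1.5 0" --pt "10.3 1.5 0" --pt "10.3 1.5 -3" --pt "10.3 1.5 -6" --twist '[0,0,0,0,0,0,0,0]' --squeeze 20

```text
clock: 17.55
tcp_pos: [0.6364, -0.248, 0.1145]
orientation: [0.001, -0.042, 0.999, -0.0]
wrist_force: [0.2, 0.2, 0.0]
finger_gap: -0.0002
grip_force: 0.0
```

jog_arm --gripper '[0,0,0,0,0,0,0,0]' --pt "0 0 -2" --pt "0 0 -4" --pt "0 0 -6" --pt "0 0 -7.2" --pt "0 0 -7.2" --pt "0 0 -7.2" --pt "0 0 -7.2" --pt "0 0 -7.2" --twist '[0,0,0,0,0,0,0,0]'

```text
clock: 18.55
tcp_pos: [0.6371, -0.2477, 0.043]
orientation: [0.0, -0.042, 0.999, -0.0]
wrist_force: [-0.2, -0.4, 0.9]
finger_gap: 0.0002
grip_force: 0.0
```

```bash
python3 chk.py 5
```

```text
t 18.55 tcp [ 637.1 -247.7   43. ] yaw_y 94.8 F [-0.2 -0.4  0.9] gap 0.2 grip 0.0 q [-0.49  0.6   0.09  1.06  0.   -0.57]
s 598 x [-35.  41.] y [-76.  71.] z [68. 97.]
[(-30, 107, [87.0, 92.0, 96.0]), (-20, 144, [76.0, 83.0, 90.0]), (-10, 66, [73.0, 77.0, 80.0]), (30, 93, [70.0, 83.0, 95.0]), (40, 140, [70.0, 82.0, 95.0])]
plate y [86.3 88.7 90.7]
w 35616 x [-38.  36.] y [-77.  12.] z [64. 97.]
[(-40, 1318, [92.0, 94.0, 95.0]), (-30, 5721, [89.0, 93.0, 96.0]), (-20, 4766, [79.0, 83.0, 87.0]), (-10, 3881, [69.0, 73.0, 77.0]), (0, 3324, [64.0, 66.0, 68.0]), (10, 3843, [70.0, 74.0, 78.0]), (20, 4767, [80.0, 84.0, 88.0]), (30, 5173, [90.0, 94.0, 96.0]), (40, 566, [92.0, 93.0, 94.0])]
```

View pics/c5.png

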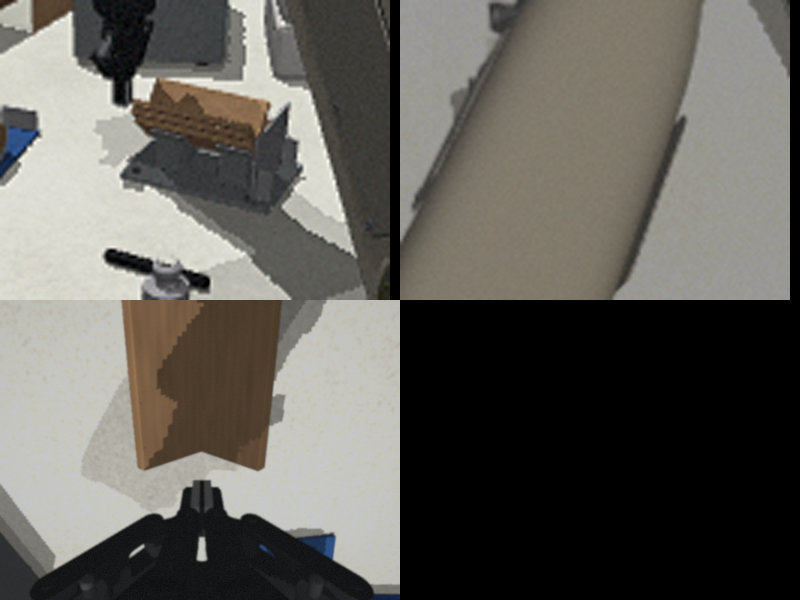

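The wrist view shows the shut fingertips (202,490) centred on the V apex (201,452) just short of the ends. I'll lower slightly and advance gently.

jog_arm --gripper '[0,0,0,0,0,0,0,0]' --pt "0 0 -0.3" --pt "0 0 -0.5" --pt "-0.5 0 -0.5" --pt "-1 -0.1 -0.5" --pt "-1.4 -0.1 -0.5" --pt "-1.7 -0.15 -0.5" --pt "-2 -0.2 -0.5" --pt "-2.2 -0.2 -0.5" --twist '[0,0,0,0,0,0,0,0]'

```text
clock: 19.7
tcp_pos: [0.6148, -0.2497, 0.0374]
orientation: [0.0, -0.042, 0.999, -0.0]
wrist_force: [0.6, -0.2, 0.0]
finger_gap: 0.0002
grip_force: 0.3
```

jog_arm --gripper '[0,0,0,0,0,0,0,0]' --pt "-0.1 0 0" --pt "-0.2 0 0" --pt "-0.3 0 0" --pt "-0.4 0 0" --pt "-0.5 0 0" --pt "-0.5 0 0" --pt "-0.5 0 0" --pt "-0.5 0 0" --twist '[0,0,0,0,0,0,0,0]'

```text
clock: 20.7
tcp_pos: [0.6096, -0.2494, 0.0372]
orientation: [-0.0, -0.042, 0.999, 0.0]
wrist_force: [-0.6, 0.1, -0.5]
finger_gap: 0.0001
grip_force: 0.0
```

```bash
python3 chk.py 6
```

```text
t 20.7 tcp [ 609.6 -249.4   37.2] yaw_y 94.8 F [-0.6  0.1 -0.5] gap 0.1 grip 0.0 q [-0.51  0.56  0.01  1.01  0.   -0.59]
s 600 x [-34.  41.] y [-77.  77.] z [68. 98.]
[(-30, 111, [87.0, 92.0, 96.0]), (-20, 128, [77.0, 83.0, 89.0]), (-10, 71, [73.0, 77.0, 81.0]), (30, 96, [70.0, 83.0, 95.0]), (40, 145, [71.0, 83.0, 95.0])]
plate y [83.4 88.6 90.8]
w 46978 x [-38.  36.] y [-76.  37.] z [64. 97.]
[(-40, 1592, [92.0, 93.0, 95.0]), (-30, 7571, [89.0, 93.0, 96.0]), (-20, 6618, [79.0, 83.0, 87.0]), (-10, 5439, [69.0, 73.0, 77.0]), (0, 4770, [64.0, 66.0, 68.0]), (10, 5510, [70.0, 74.0, 78.0]), (20, 6710, [80.0, 84.0, 88.0]), (30, 7167, [90.0, 94.0, 96.0]), (40, 919, [92.0, 93.0, 94.0])]
```

jog_arm --gripper '[0,0,0,0,0,0,0,0]' --pt "-0.1 0 0" --pt "-0.2 0 0" --pt "-0.3 0 0" --pt "-0.4 0 0" --pt "-0.5 -0.05 0" --pt "-0.5 -0.05 0" --pt "-0.5 -0.05 0" --pt "-0.5 -0.05 0" --twist '[0,0,0,0,0,0,0,0]'

```text
clock: 21.85
tcp_pos: [0.6046, -0.25, 0.0372]
orientation: [-0.0, -0.042, 0.999, 0.0]
wrist_force: [0.6, 0.6, 0.1]
finger_gap: 0.0001
grip_force: 0.0
```

jog_arm --gripper '[0,0,0,0,0,0,0,0]' --pt "-0.05 0 0" --pt "-0.1 0 0" --pt "-0.15 0 0" --pt "-0.2 0 0" --pt "-0.25 0 0" --pt "-0.3 0 0" --pt "-0.3 0 0" --pt "-0.3 0 0" --twist '[0,0,0,0,0,0,0,0]'

```text
clock: 22.85
tcp_pos: [0.6044, -0.2501, 0.0381]
orientation: [0.003, -0.042, 0.999, -0.0]
wrist_force: [7.2, 1.2, -1.8]
finger_gap: 0.0002
grip_force: 3.9
```

```bash
python3 chk.py 7
```

```text
t 22.85 tcp [ 604.4 -250.1   38.1] yaw_y 94.9 F [ 7.2  1.2 -1.8] gap 0.2 grip 3.9 q [-0.52  0.55 -0.01  1.    0.   -0.6 ]
s 582 x [-34.  41.] y [-70.  80.] z [68. 98.]
[(-30, 105, [88.0, 93.0, 97.0]), (-20, 139, [76.0, 83.0, 90.0]), (-10, 56, [74.0, 77.0, 82.0]), (30, 96, [71.0, 82.0, 96.0]), (40, 137, [70.0, 83.0, 95.0])]
plate y [82.3 88.7 90.8]
w 47787 x [-38.  36.] y [-77.  43.] z [64. 97.]
[(-40, 1572, [92.0, 94.0, 95.0]), (-30, 7591, [89.0, 93.0, 96.0]), (-20, 6633, [79.0, 84.0, 87.0]), (-10, 5489, [69.0, 74.0, 77.0]), (0, 4787, [64.0, 66.0, 68.0]), (10, 5545, [70.0, 74.0, 78.0]), (20, 6755, [80.0, 85.0, 89.0]), (30, 7248, [90.0, 94.0, 97.0]), (40, 915, [92.0, 94.0, 95.0])]
```

View pics/c7.png

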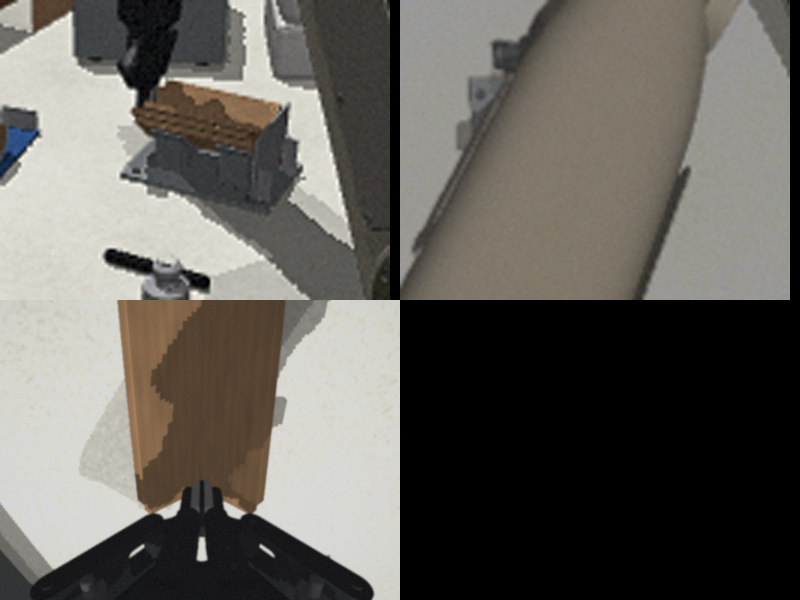

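Force has risen to 7 N and the advance has stalled, so the bundle is at the plate. I'll give one small extra push, then back off and inspect the ends.

jog_arm --gripper '[0,0,0,0,0,0,0,0]' --pt "-0.05 0 0" --pt "-0.1 0 0" --pt "-0.15 0 0" --pt "-0.2 0 0" --pt "-0.2 0 0" --pt "-0.2 0 0" --pt "-0.2 0 0" --pt "-0.2 0 0" --twist '[0,0,0,0,0,0,0,0]'

```text
clock: 24.0
tcp_pos: [0.6045, -0.2501, 0.0387]
orientation: [0.004, -0.043, 0.999, -0.0]
wrist_force: [12.3, 1.7, -1.8]
finger_gap: 0.0002
grip_force: 6.1
```

jog_arm --gripper '[0,0,0,0,0,0,0,0]' --pt "0.5 0 0" --pt "2 0.2 0" --pt "5 0.5 0" --pt "7 0.7 2" --pt "7 0.7 2" --pt "7 0.7 2" --pt "7 0.7 2" --pt "7 0.7 2" --twist '[0,0,0,0,0,0,0,0]'

```text
clock: 25.0
tcp_pos: [0.6687, -0.243, 0.0567]
orientation: [-0.001, -0.042, 0.999, 0.0]
wrist_force: [-0.9, 0.6, 0.1]
finger_gap: 0.0003
grip_force: 0.0
```

```bash
python3 chk.py 8
python3 - <<'E'
import cv2,numpy as np
s=cv2.imread('pics/s8.png')[125:185,255:325];w=cv2.imread('pics/w8.png')
o=np.zeros((600,800,3),np.uint8);o[:343,:400]=cv2.resize(s,(400,343),interpolation=cv2.INTER_CUBIC);o[:300,400:]=cv2.resize(w,(400,300))
cv2.imwrite('pics/d8.png',o[:345])
E
```

```text
t 25.0 tcp [ 668.7 -243.    56.7] yaw_y 94.8 F [-0.9  0.6  0.1] gap 0.3 grip 0.0 q [-0.46  0.65  0.21  1.13 -0.   -0.54]
s 602 x [-36.  40.] y [-76.  82.] z [68. 97.]
[(-40, 7, [93.0, 94.0, 95.0]), (-30, 108, [86.0, 92.0, 96.0]), (-20, 124, [77.0, 83.0, 89.0]), (-10, 68, [74.0, 77.0, 82.0]), (30, 101, [71.0, 82.0, 94.0]), (40, 131, [70.0, 82.0, 95.0])]
plate y [82.4 88.7 90.5]
w 13672 x [-38.  35.] y [-80. -15.] z [61. 97.]
[(-40, 770, [91.0, 94.0, 95.0]), (-30, 3224, [88.0, 92.0, 96.0]), (-20, 2596, [78.0, 83.0, 87.0]), (-10, 1370, [69.0, 73.0, 77.0]), (0, 729, [63.0, 66.0, 68.0]), (10, 671, [70.0, 74.0, 79.0]), (20, 866, [80.0, 85.0, 88.0]), (30, 1586, [91.0, 94.0, 96.0]), (40, 153, [92.0, 93.0, 94.0])]
```

View pics/d8.png

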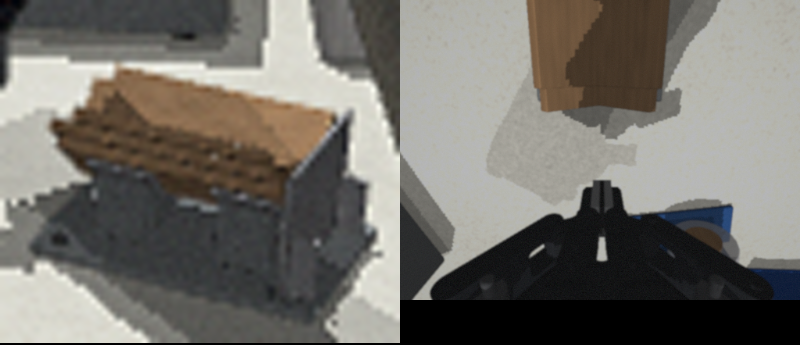

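The side view shows the upper guards against the plate at about (320,130). In the wrist view, a band beyond the top guard's end (rows 88–105) could be a lower guard still sticking out. I'll measure that by layer.

Run:
```python
from m import *
for n in('wrist','side'):
    c=cam(n);P=pts(c).reshape(-1,3);I=c['image'].reshape(-1,3).astype(int)
    u=np.array([.996,.089]);d=P[:,:2]-[.5283,-.2567];y=-(d@u)*1e3;x=(d@[-.089,.996])*1e3+1;z=P[:,2]*1e3
    m=(I[:,0]-I[:,2]>25)&(abs(x)<50)&(abs(y)<110)&(z>25)
    h=z-abs(x)   # apex-height coordinate: base 30-41, A 41-53, B 53-64
    for lo in range(26,72,4):
        k=m&(h>=lo)&(h<lo+4)
        if k.sum()>4: print(n,lo,k.sum(),'y',np.round(np.percentile(y[k],[1,5,20,50,80,95,99]),1))
```

```text
wrist 38 16 y [-80.  -79.3 -76.5 -74.2 -70.9 -69.3 -67.8]
wrist 42 143 y [-80.9 -80.4 -78.3 -73.8 -69.3 -67.2 -66.5]
wrist 46 183 y [-81.  -80.2 -78.2 -73.6 -69.5 -67.2 -66.6]
wrist 50 3725 y [-80.8 -80.1 -77.8 -73.3 -68.9 -66.7 -32.4]
wrist 54 705 y [-75.5 -64.3 -56.  -41.1 -28.5 -22.7 -20.8]
wrist 58 1692 y [-65.5 -63.  -53.5 -38.  -25.8 -19.7 -15.7]
wrist 62 16597 y [-65.3 -63.1 -55.  -40.1 -26.2 -19.3 -15.5]
wrist 66 11 y [-57.2 -55.6 -47.3 -33.8 -23.  -20.2 -19. ]
side 26 24 y [-61.9 -59.7  -1.8  13.9  23.8  54.3  68.4]
side 30 32 y [-71.4 -67.4 -47.2  -7.4  48.5  65.1  72. ]
side 34 31 y [-73.5 -64.3 -34.7   4.2  43.   69.9  72.9]
side 38 44 y [-69.  -63.3 -43.7  -1.2  34.8  57.2  66. ]
side 42 35 y [-78.2 -73.8 -53.5   9.3  48.1  67.2  68.4]
side 46 40 y [-79.4 -76.  -56.   -6.   51.   67.8  70.5]
side 50 46 y [-72.9 -69.8 -46.5   3.1  50.8  69.   78.2]
side 54 62 y [-78.3 -71.1 -53.3   0.5  41.1  72.   80.5]
side 58 89 y [-72.8 -64.1 -40.5   3.9  60.5  76.9  82.8]
side 62 146 y [-64.1 -58.5 -38.6   5.2  49.1  69.6  80. ]
side 66 95 y [-60.9 -51.  -25.5  18.8  53.7  72.4  78.4]
side 70 19 y [-59.  -55.8 -31.4  18.9  51.3  84.   84.8]
```

B is flush with its end at −66, but A sticks out to about −81. I'll check numerically in the saved side pictures whether A got dragged back on the retreat.

Run:
```python
import cv2,numpy as np
R={}
for t in '45678':
    s=cv2.imread(f'pics/s{t}.png').astype(int);R[t]=(s[...,2]-s[...,0]>25)
for r in range(136,166,2):
    print(r,[(t,*(255+np.where(R[t][r,255:320])[0][[0,-1]])) if R[t][r,255:320].any() else t for t in '45678'])
```

```text
136 [('4', np.int64(272), np.int64(276)), ('5', np.int64(272), np.int64(275)), ('6', np.int64(274), np.int64(274)), '7', ('8', np.int64(275), np.int64(276))]
138 [('4', np.int64(271), np.int64(284)), ('5', np.int64(272), np.int64(284)), ('6', np.int64(274), np.int64(284)), ('7', np.int64(275), np.int64(286)), ('8', np.int64(273), np.int64(284))]
140 [('4', np.int64(271), np.int64(295)), ('5', np.int64(271), np.int64(295)), ('6', np.int64(271), np.int64(295)), ('7', np.int64(273), np.int64(295)), ('8', np.int64(271), np.int64(295))]
142 [('4', np.int64(270), np.int64(302)), ('5', np.int64(270), np.int64(304)), ('6', np.int64(271), np.int64(304)), ('7', np.int64(272), np.int64(303)), ('8', np.int64(270), np.int64(304))]
144 [('4', np.int64(264), np.int64(309)), ('5', np.int64(264), np.int64(310)), ('6', np.int64(266), np.int64(311)), ('7', np.int64(268), np.int64(313)), ('8', np.int64(268), np.int64(312))]
146 [('4', np.int64(263), np.int64(308)), ('5', np.int64(264), np.int64(308)), ('6', np.int64(264), np.int64(311)), ('7', np.int64(264), np.int64(312)), ('8', np.int64(264), np.int64
[... 537 characters left out ...]
)), ('8', np.int64(272), np.int64(308))]
154 [('4', np.int64(281), np.int64(306)), ('5', np.int64(281), np.int64(306)), ('6', np.int64(280), np.int64(305)), ('7', np.int64(281), np.int64(303)), ('8', np.int64(281), np.int64(305))]
156 [('4', np.int64(284), np.int64(304)), ('5', np.int64(285), np.int64(304)), ('6', np.int64(285), np.int64(303)), ('7', np.int64(284), np.int64(304)), ('8', np.int64(283), np.int64(304))]
158 [('4', np.int64(286), np.int64(303)), ('5', np.int64(286), np.int64(303)), ('6', np.int64(287), np.int64(303)), ('7', np.int64(286), np.int64(303)), ('8', np.int64(287), np.int64(303))]
160 ['4', '5', '6', '7', '8']
162 ['4', '5', '6', '7', '8']
164 ['4', '5', '6', '7', '8']
```

Run:
```python
from m import *
st()
c=cam('wrist');P=pts(c);I=c['image'].astype(int)
u=np.array([.996,.089]);d=P[...,:2]-[.5283,-.2567];y=-(d@u)*1e3;x=(d@[-.089,.996])*1e3;z=P[...,2]*1e3
for col in (185,200,215,235,255,275,300,320): 
    print(col,[(r,*(int(round(v[r,col])) for v in (x,y,z)),int(I[r,col,0]-I[r,col,2])) for r in range(94,150,5)])
for r in range(225,265,5): print(r,[(cc,*(int(round(v[r,cc])) for v in (x,y,z))) for cc in (245,256,262)])
```

```text
t 25.25 tcp [ 669.6 -243.1   57.3] yaw_y 94.8 F [ 0.4 -1.  -0.1] gap -0.0 grip 0.0 q [-0.46  0.65  0.21  1.13  0.   -0.54]
185 [(94, -32, -58, 94, 47), (99, -32, -60, 93, 48), (104, -32, -62, 95, 47), (109, -32, -65, 94, 48), (114, -35, -67, 85, 57), (119, -35, -70, 85, 57), (124, -35, -72, 84, 56), (129, -36, -75, 84, 57), (134, -36, -77, 84, 56), (139, -36, -80, 83, 54), (144, -59, -97, -1, 8), (149, -60, -101, -1, 10)]
200 [(94, -26, -58, 89, 47), (99, -26, -60, 88, 46), (104, -26, -63, 88, 45), (109, -26, -65, 89, 47), (114, -28, -68, 80, 47), (119, -29, -70, 79, 47), (124, -29, -73, 81, 47), (129, -29, -75, 81, 49), (134, -29, -78, 80, 49), (139, -30, -81, 79, 46), (144, -47, -97, 0, 11), (149, -47, -101, 0, 11)]
215 [(94, -20, -58, 83, 30), (99, -20, -60, 83, 32), (104, -20, -63, 82, 45), (109, -20, -65, 82, 44), (114, -22, -68, 73, 48), (119, -22, -71, 73, 49), (124, -22, -74, 72, 46), (129, -22, -76, 73, 45), (134, -22, -79, 73, 45), (139, -34, -93, 0, 17), (144, -34, -97, -1, 5), (149, -35, -101, -1, 7)]
235 [(94, -11, -58, 73, 29), (99, -11, -61, 73, 29), (104, -11, -63, 73
[... 1217 characters left out ...]
32, -70, 85, 33), (124, 32, -72, 86, 33), (129, 32, -75, 84, 30), (134, 33, -78, 84, 30), (139, 32, -80, 86, 30), (144, 52, -97, -1, 8), (149, 52, -101, -1, 8)]
225 [(245, -11, -171, -1), (256, -1, -171, -1), (262, 4, -171, 0)]
230 [(245, -11, -176, 0), (256, 0, -132, 83), (262, 3, -132, 83)]
235 [(245, -11, -181, -1), (256, 0, -131, 90), (262, 3, -132, 90)]
240 [(245, -6, -135, 89), (256, 0, -132, 95), (262, 3, -131, 96)]
245 [(245, -6, -136, 94), (256, 0, -131, 101), (262, 3, -131, 101)]
250 [(245, -6, -136, 98), (256, 0, -132, 105), (262, 3, -131, 107)]
255 [(245, -5, -132, 109), (256, 0, -131, 110), (262, 3, -132, 109)]
260 [(245, -5, -132, 114), (256, 0, -132, 113), (262, 3, -132, 114)]
```

That explains it. The shut fingertips are really about 20 mm above the reported TCP, so only B was touched. I'll spread the fingers to push on both legs at once, where all three boards are within reach at a safe height. First I open partly and measure the fingertips.

jog_arm --gripper '[0.6,0.6,0.6,0.6,0.6,0.6,0.6,0.6]' --pt "0 0 0" --pt "0 0 0" --pt "0 0 0" --pt "0 0 0" --pt "0 0 0" --pt "0 0 0" --pt "0 0 0" --pt "0 0 0" --twist '[0,0,0,0,0,0,0,0]'

```text
clock: 26.3
tcp_pos: [0.6697, -0.243, 0.0573]
orientation: [-0.0, -0.042, 0.999, 0.0]
wrist_force: [-0.1, 0.1, 0.6]
finger_gap: 0.0512
grip_force: 0.0
```

```bash
cat > fin.py <<'E'
from m import *
st()
T=env.get_state()['tcp_pos']
u=np.array([.996,.089])
for n in('wrist','side'):
    c=cam(n,'fin_%s.png'%n);P=pts(c).reshape(-1,3);I=c['image'].reshape(-1,3).astype(int)
    d=P[:,:2]-T[:2];y=-(d@u)*1e3;x=(d@[-.089,.996])*1e3;z=(P[:,2]-T[2])*1e3
    m=(abs(x)<62)&(abs(y)<25)&(z>-25)&(z<70)&(I.max(1)<90)&(P[:,2]>.012)
    for lo in range(-20,60,6):
        k=m&(z>=lo)&(z<lo+6)
        for s,nm in((x<0,'L'),(x>=0,'R')):
            if (k&s).sum()>3: print(n,'dz',lo,nm,(k&s).sum(),'x',np.round(np.percentile(x[k&s],[3,97]),1),'y',np.round(np.percentile(y[k&s],[3,97]),1))
E
python3 fin.py
```

```text
t 26.3 tcp [ 669.7 -243.    57.3] yaw_y 94.8 F [-0.1  0.1  0.6] gap 51.2 grip 0.0 q [-0.46  0.65  0.21  1.13  0.   -0.54]
wrist dz 28 L 84 x [-34.8 -25.5] y [-7.  10.6]
wrist dz 28 R 72 x [25.  30.6] y [-7.  10.6]
wrist dz 34 L 193 x [-38.4 -25.5] y [-7.6 10.8]
wrist dz 34 R 187 x [25.  37.6] y [-8.9 10.5]
wrist dz 40 L 207 x [-38.4 -25.5] y [-7.9 10.8]
wrist dz 40 R 223 x [25.1 37.9] y [-9.5 10.4]
wrist dz 46 L 239 x [-38.6 -25.5] y [-7.7 10.9]
wrist dz 46 R 252 x [25.1 38.3] y [-9.1 10.4]
wrist dz 52 L 281 x [-38.6 -25.6] y [-8.2 10.7]
wrist dz 52 R 286 x [25.1 38.3] y [-10.   10.5]
wrist dz 58 L 360 x [-32.1 -25.5] y [-8.5 10.8]
wrist dz 58 R 371 x [25.1 31.5] y [-10.   10.5]
side dz 28 L 6 x [-29.4 -23.6] y [-11.    8.9]
side dz 34 L 8 x [-28.3 -23.3] y [-9.5  8.7]
side dz 34 R 9 x [32.2 41.5] y [-3.9 11.3]
side dz 40 L 8 x [-30.1 -22.2] y [-10.7  10.1]
side dz 40 R 9 x [30.  43.9] y [-8.1  9.6]
side dz 46 L 10 x [-30.1 -22.9] y [-10.7  10.9]
side dz 46 R 9 x [29.3 41.6] y [-5.9  9.1]
side dz 52 L 9 x [-29.5 -22.1] y [-10.2  11.5]
side dz 52 R 8 x [31.4 41.6] y [-6.   8.6]
side dz 58 L 10 x [-33.2 -22. ] y [-10.5   8.9]
side dz 58 R 7 x [30.2 41.5] y [-4.8 10.4]
```

jog_arm --gripper '[0.6,0.6,0.6,0.6,0.6,0.6,0.6,0.6]' --pt "0 -0.1 -1.2" --pt "0 -0.1 -2.5" --pt "-1 -0.2 -2.5" --pt "-2 -0.3 -2.5" --pt "-3 -0.4 -2.5" --pt "-4 -0.5 -2.5" --pt "-4.7 -0.5 -2.5" --pt "-4.7 -0.5 -2.5" --twist '[0,0,0,0,0,0,0,0]'

```text
clock: 27.4
tcp_pos: [0.6222, -0.2481, 0.0326]
orientation: [0.0, -0.042, 0.999, 0.0]
wrist_force: [0.4, -0.9, -0.3]
finger_gap: 0.0512
grip_force: 0.0
```

jog_arm --gripper '[0.6,0.6,0.6,0.6,0.6,0.6,0.6,0.6]' --pt "-0.1 0 0" --pt "-0.3 0 0" --pt "-0.4 0 0" --pt "-0.6 -0.05 0" --pt "-0.8 -0.1 0" --pt "-0.9 -0.1 0" --pt "-1 -0.1 0" --pt "-1 -0.1 0" --twist '[0,0,0,0,0,0,0,0]'

```text
clock: 28.4
tcp_pos: [0.6127, -0.2489, 0.0323]
orientation: [0.0, -0.042, 0.999, 0.0]
wrist_force: [1.7, 1.8, -0.1]
finger_gap: 0.0512
grip_force: 0.9
```

```bash
python3 chk.py 9
```

```text
t 28.4 tcp [ 612.7 -248.9   32.3] yaw_y 94.8 F [ 1.7  1.8 -0.1] gap 51.2 grip 0.9 q [-0.51  0.57  0.01  1.01  0.   -0.59]
s 602 x [-34.  42.] y [-70.  81.] z [68. 98.]
[(-30, 97, [88.0, 93.0, 97.0]), (-20, 140, [77.0, 84.0, 90.0]), (-10, 65, [73.0, 77.0, 81.0]), (30, 97, [70.0, 82.0, 95.0]), (40, 150, [71.0, 82.0, 95.0])]
plate y [84.3 88.6 90.5]
w 47464 x [-38.  36.] y [-66.  33.] z [64. 97.]
[(-40, 1611, [92.0, 94.0, 95.0]), (-30, 7791, [89.0, 93.0, 96.0]), (-20, 6688, [79.0, 83.0, 87.0]), (-10, 5508, [69.0, 73.0, 77.0]), (0, 4779, [64.0, 66.0, 68.0]), (10, 5584, [70.0, 74.0, 78.0]), (20, 6839, [80.0, 84.0, 88.0]), (30, 7338, [90.0, 94.0, 96.0]), (40, 865, [92.0, 93.0, 94.0])]
```

jog_arm --gripper '[0.6,0.6,0.6,0.6,0.6,0.6,0.6,0.6]' --pt "-0.1 0 0" --pt "-0.2 0 0" --pt "-0.3 0 0" --pt "-0.4 0 0" --pt "-0.5 -0.05 0" --pt "-0.6 -0.05 0" --pt "-0.7 -0.05 0" --pt "-0.7 -0.05 0" --twist '[0,0,0,0,0,0,0,0]'

```text
clock: 29.55
tcp_pos: [0.6056, -0.2496, 0.0323]
orientation: [-0.0, -0.042, 0.999, -0.0]
wrist_force: [2.1, -0.1, 0.4]
finger_gap: 0.0513
grip_force: 1.0
```

jog_arm --gripper '[0.6,0.6,0.6,0.6,0.6,0.6,0.6,0.6]' --pt "-0.05 0 0" --pt "-0.1 0 0" --pt "-0.15 0 0" --pt "-0.2 0 0" --pt "-0.25 0 0" --pt "-0.3 0 0" --pt "-0.3 0 0" --pt "-0.3 0 0" --twist '[0,0,0,0,0,0,0,0]'

```text
clock: 30.55
tcp_pos: [0.6045, -0.2496, 0.0327]
orientation: [0.002, -0.042, 0.999, -0.0]
wrist_force: [8.2, -0.5, -0.6]
finger_gap: 0.051
grip_force: 3.5
```

jog_arm --gripper '[0.6,0.6,0.6,0.6,0.6,0.6,0.6,0.6]' --pt "-0.05 0 0" --pt "-0.1 0 0" --pt "-0.15 0 0" --pt "-0.2 0 0" --pt "-0.2 0 0" --pt "-0.2 0 0" --pt "-0.2 0 0" --pt "-0.2 0 0" --twist '[0,0,0,0,0,0,0,0]'

```text
clock: 31.55
tcp_pos: [0.6046, -0.2497, 0.0334]
orientation: [0.004, -0.042, 0.999, -0.0]
wrist_force: [11.9, 1.8, -0.5]
finger_gap: 0.0514
grip_force: 5.8
```

```bash
python3 chk.py 10
```

```text
t 31.55 tcp [ 604.6 -249.7   33.4] yaw_y 94.9 F [11.9  1.8 -0.5] gap 51.4 grip 5.8 q [-0.52  0.55 -0.02  0.99  0.   -0.6 ]
s 575 x [-34.  42.] y [-63.  82.] z [68. 98.]
[(-30, 102, [87.0, 92.0, 97.0]), (-20, 129, [77.0, 84.0, 90.0]), (-10, 66, [74.0, 78.0, 82.0]), (30, 93, [70.0, 83.0, 95.0]), (40, 138, [70.0, 83.0, 95.0])]
plate y [82.6 88.5 90.1]
w 49217 x [-37.  36.] y [-63.  41.] z [64. 97.]
[(-40, 1587, [92.0, 94.0, 96.0]), (-30, 8115, [89.0, 93.0, 97.0]), (-20, 7053, [80.0, 84.0, 88.0]), (-10, 5766, [70.0, 74.0, 78.0]), (0, 5012, [64.0, 66.0, 69.0]), (10, 5810, [70.0, 74.0, 78.0]), (20, 7133, [80.0, 85.0, 89.0]), (30, 7744, [90.0, 94.0, 97.0]), (40, 997, [93.0, 94.0, 95.0])]
```

jog_arm --gripper '[0.6,0.6,0.6,0.6,0.6,0.6,0.6,0.6]' --pt "0.2 0 0" --pt "0.4 0 0" --pt "1.5 0.1 0" --pt "4 0.4 0" --pt "7 0.6 0" --pt "9 0.8 0" --pt "9 0.8 4" --pt "9 0.8 4" --twist '[0,0,0,0,0,0,0,0]'

```text
clock: 32.7
tcp_pos: [0.6928, -0.2422, 0.0752]
orientation: [0.002, -0.042, 0.999, -0.001]
wrist_force: [0.3, -0.2, -0.9]
finger_gap: 0.0512
grip_force: 0.0
```

```bash
cat > lay.py <<'E'
from m import *
st()
for n in('wrist','side'):
    c=cam(n,'lay_%s.png'%n);P=pts(c).reshape(-1,3);I=c['image'].reshape(-1,3).astype(int)
    u=np.array([.996,.089]);d=P[:,:2]-[.5283,-.2567];y=-(d@u)*1e3;x=(d@[-.089,.996])*1e3+1;z=P[:,2]*1e3
    m=(I[:,0]-I[:,2]>25)&(abs(x)<50)&(abs(y)<110)&(z>25)
    h=z-abs(x)
    for lo in range(26,72,4):
        k=m&(h>=lo)&(h<lo+4)
        if k.sum()>4: print(n,lo,k.sum(),'y',np.round(np.percentile(y[k],[1,5,20,50,80,95,99]),1))
s=cv2.imread('pics/lay_side.png')[125:185,255:325];w=cv2.imread('pics/lay_wrist.png')
o=np.zeros((400,800,3),np.uint8);o[:343,:400]=cv2.resize(s,(400,343),interpolation=cv2.INTER_CUBIC);o[:300,400:]=cv2.resize(w[:240,100:420],(400,300),interpolation=cv2.INTER_CUBIC)
cv2.imwrite('pics/lay.png',o)
E
python3 lay.py
```

```text
t 32.7 tcp [ 692.8 -242.2   75.2] yaw_y 94.8 F [ 0.3 -0.2 -0.9] gap 51.2 grip 0.0 q [-0.45  0.68  0.31  1.19 -0.   -0.53]
wrist 42 21 y [-66.1 -66.  -65.9 -65.8 -65.7 -65.2 -65.2]
wrist 46 28 y [-66.1 -66.1 -65.9 -65.8 -65.6 -65.4 -65.4]
wrist 50 80 y [-66.1 -65.9 -65.8 -55.5 -46.6 -39.6 -38.6]
wrist 54 381 y [-66.  -65.8 -62.1 -51.9 -44.  -40.3 -39.3]
wrist 58 922 y [-65.9 -65.3 -60.2 -51.4 -43.1 -37.8 -33.1]
wrist 62 8503 y [-65.5 -64.2 -59.4 -50.2 -41.4 -36.2 -33.2]
side 26 24 y [-56.3 -38.3   5.6  15.3  38.2  68.3  73.7]
side 30 32 y [-54.7 -50.5 -29.7   0.6  55.9  68.6  76.3]
side 34 28 y [-61.3 -57.6 -32.4  10.9  42.2  64.8  71.8]
side 38 44 y [-61.8 -57.9 -38.4   7.3  53.2  70.2  74.3]
side 42 27 y [-55.2 -51.2 -28.6  20.3  46.6  67.8  74.4]
side 46 31 y [-65.4 -60.3 -39.7  -3.3  52.7  74.3  79.5]
side 50 49 y [-60.1 -52.7 -30.2   9.2  52.4  70.9  79.5]
side 54 45 y [-57.8 -55.7 -33.3  14.9  58.3  75.8  81.5]
side 58 98 y [-64.7 -58.4 -33.4   2.1  53.9  76.   81. ]
side 62 140 y [-62.2 -55.6 -30.4  16.1  47.1  69.1  80.6]
side 66 87 y [-62.3 -54.8 -38.2   7.7  59.2  75.4  83.7]
side 70 28 y [-60.5 -55.8 -36.5  -8.4  41.9  68.   74.1]
```

View pics/lay.png

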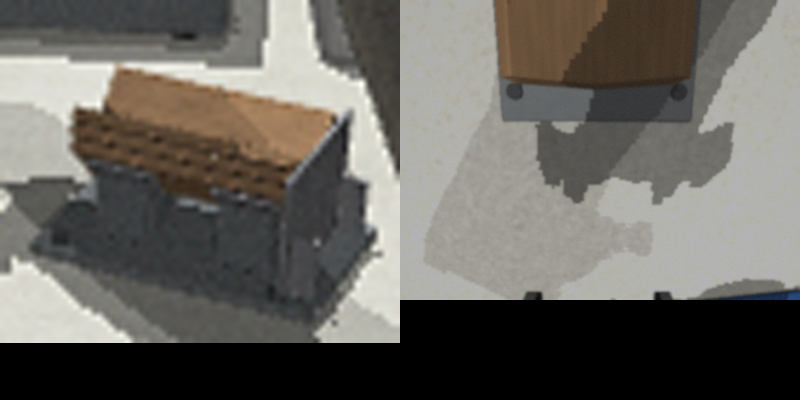

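jog_arm --gripper '[0.6,0.6,0.6,0.6,0.6,0.6,0.6,0.6]' --pt "0 0 2" --pt "0 0 4" --pt "0 0 6" --pt "0 0 8" --pt "0 0 8" --pt "0 0 8" --pt "0 0 8" --pt "0 0 8" --twist '[0,0,0,0,0,0,0,0]'

```text
clock: 33.8
tcp_pos: [0.6902, -0.2413, 0.1511]
orientation: [-0.001, -0.042, 0.999, 0.0]
wrist_force: [0.7, 0.3, -0.7]
finger_gap: 0.0509
grip_force: 0.0
```

The side view shows three stacked edges, flush at (75,130) and meeting the plate at (290,180). The wrist view (595,80) shows no board sticking out past the top guard's end. Handing in.

```bash
python3 -c "from workcell import env;print(env.hand_in())"
```

```text
the job is handed in; nothing more can be done
None
```

Both loose guards are nested home in the base guard, and all three ends are flush against the end plate (peak push reading about 12 N); the job is handed in at about 34 s, and no verdict came back.

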